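# Show a bronze bush to the inspection camera with the part tongs

### The arm

A 7-joint arm with a two-finger parallel gripper is mounted at the origin on the work surface. World frame = base frame: x ahead of the robot, y to its left, z up, the work surface at z = 0. Lengths are in m, angles in rad, forces in N, time in s.
With the tool pointing down it reaches from about 0.425 to 1.025 m from the base axis. Payload 3.6 kg.
Tool frame: the origin (TCP) lies between the finger pads; the fingertips stand 8 mm ahead of it and the grasp point (between the pads) lies 11 mm behind it (robot.tcp_to_tips is the distance from the TCP to the fingertips, in m); z points along the fingers, y is the line along which they close (so a half turn about z gives the same grasp; the last joint's range is limited). The gripper opens to 85 mm and grips with 20 to 120 N. Pads are 22 mm wide; open, the fingers measure 114 mm over their backs; the gripper's body (76 mm by 85 mm) begins 54 mm behind the grasp point. The pads swing forward as they close: fully open they stand 13 mm farther back than shut.
Start: joints at [1.091, 0.591, 0.048, 1.609, -0.033, 0.943, -0.034], TCP at [0.273, -0.671, 0.239] pointing down, gripper open.
Joint ranges: [-2.69, 2.69], [-0.47, 2.24], [-1.27, 1.36], [0.19, 2.51], [-1.53, 4.68], [0.08, 2.07], [-3.09, 3.09]. Speed limits (rad/s): [2.57, 2.57, 3.14, 3.14, 3.14, 3.14, 3.14].

### API

Orientations are given as a rotation vector (axis times angle).
In Python, from bench import status, get_image, camera_model, job, models, robot gives the robot as it stands.
- The arm moves only by the shell command python3 -m creep 'ROWS' [FORCE]. ROWS is text: rows parted by semicolons, each of 5 numbers parted by spaces: the shift along the tool's x, y, z in mm, then the turn about the tool's z in degrees, then the closure, from 0 (fully open) to 1 (shut). A call has 1 to 10 rows; each row shifts and turns the commanded pose from where the row before left it, along the tool's axes as they then stand; what a row does not reach is not made up. A row lasts 1/10 s, in which the tool goes at most 50 mm and 8.59 degrees, less where a joint would pass 70% of its speed; a pose out of reach is approached as far as the arm can. A call is refused whole if a number of a shift passes 50 or a number of a turn 8.59, either way. A call with a gripper value outside its range is refused whole. The fingers move at their own pace and stop on an object; FORCE is the grip in N (left out, the last holds). Time passes only in rows, so rows that do not move let the fingers close. It gives the time, the measured TCP pose, the force, the opening and the grip force at its end, in the units of the state.
- status.sense(): the state, without advancing time (a new reading comes with each control period).
- get_image(name): name is "scene" or "side" or "wrist"; returns (picture, depth): 400x640x3 uint8, red, green, blue; 400x640 float32, m along the optical axis (not along the pixel's ray), 0 where there is no reading.
- camera_model(name): a dict with "K" (3x3 intrinsics, pixels), "k1" (the pictures are not rectified: a ray, as slopes to the right and down, at radius r is drawn at 1 + k1 r^2 times it, then the intrinsics apply), "world_to_cam" (4x4, takes a point from world to camera coordinates); the wrist camera has in their place "hand_eye" (4x4, takes a point from camera to tool coordinates, whose origin is the TCP and whose axes are the flange's). Camera axes: x right, y up, looking along -z (the intrinsics and any distortion apply to the point x, -y, -z); pixel columns grow to the right and rows downward; lengths in m; the calibration is good to about 2 mm. A picture is of the moment at which its call begins: read the wrist's pose just before it. camera_model takes no time and is no camera call.
- job.close_job(): hands the job in; it is judged then, once.
Trained networks look in the newest picture that a camera, given by its name, has taken for a name from the list of things; names that differ only in an ending like _2 or _b are one class to them, and where a whole thing is asked for, a point or a joint stands for the part that bears it (a point fixed in the world has none). Each returns a list of dicts, best first, with "score" (0 to 1); they miss things now and then, are a little off and sometimes report something else, mostly with a low value. They report only what shows in the picture. A call takes as long as a camera call. They do not tell look-alikes from the thing itself.
- models.find_in(camera, query): "location" ([column, row] in pixels, amid what is visible of it).
- models.spot_point(camera, query): "location" ([column, row] in pixels: a listed point, or the origin of a listed thing).
The state is a dict: "time": time; "joints": joint angles; "dq": joint speeds; "joint_efforts": joint torques, N m; "tcp_pos": TCP position; "orientation": TCP orientation; "force": force on the tool from outside, world axes, zero at the start; "wrist_torque": the same for the moment, N m; "width": finger opening in m; "finger_force": force on a finger pad.
Only numpy, scipy, OpenCV 4.12 (cv2) and the standard library are available. Lean on these libraries where they do the work, as an engineer would, in place of code of your own. Each camera call takes 0.05 s, during which the arm holds its last target. There are 200 camera calls.

### The job

Pick up the tongs from the bench and, with them, lift the bronze bush out of the blue tray; the robot itself must never touch the bush, the two steel bushes must stay standing where they are, and the camera must not be bumped. Hold the bush upright and still in front of the inspection camera, centred on the lens and 80 mm from the front of its ring light, with the tongs pointing at the lens so that the jaws do not hide the bush. Finish while still holding it there in the tongs: nothing is put down at the end.

Things in the scene. Friction and masses are not known exactly. Their poses are not given: they have to be found in the camera images.
- tongs: sprung part tongs lying flat, opening level: two steel arms with blue hand scales and black rubber V jaws; 220 mm long, 20 mm high, 130 g. Origin at the underside, straight below tongs_grip; x along the middle line to the jaws, z up. A spring holds them open: each scale takes 4 N to start closing, about 6 N near 40 mm width, and they spring open when released; partly squeezed they can be lifted
- tongs_grip (a point): point midway between the blue scales at half height (10 mm above the underside), 100 mm ahead of the pivot, near the centre of mass. Scales 64 mm long (x), 20 mm high. Width over their outsides here: 60 mm fully open, about 40 mm with the jaws on a 26 mm bush, 30 mm shut; the jaw gap closes about 2 mm for every 1 mm here
- tongs_jaw (a point): point midway between the two V jaws, where a round part centres itself; 190 mm from the pivot (90 mm ahead of tongs_grip), 10 mm above the underside. Jaws are 20 mm high and 36 mm long (x); gap between them 63 mm fully open, 82 mm over their outsides
- bush: flanged bronze bearing bush (golden), standing upright on its flange in the tray: body 26 mm diameter, 36 mm high overall, flange 34 mm diameter and 4 mm thick at the bottom, bore 18 mm, about 100 g. Origin at the centre of its underside, z up along its axis
- bush_center (a point): centre of the bronze bush, on its axis 18 mm above its underside
- steel_a: steel bush of the same shape and size, standing in the tray; stays there. Origin at the centre of its underside
- steel_b: second steel bush, like steel_a; stays there
- tray: low blue tray, fixed, 100 x 215 mm (x, y), rim 10 mm above the bench, floor 4 mm; three bushes stand in it in a row along its y axis, about 72 mm apart, in any order. It lies left or right of the tongs. Origin at the centre of its underside
- camera: inspection camera, fixed: blue body, black lens, white ring light (68 mm diameter) on a steel post and base plate. Origin on the bench under the point of focus; +x points from there towards the lens, along its axis. Ring light's front at x = 80 mm, lens axis 140 mm above the bench, base plate x = 115 to 255 mm, 120 mm wide. On the other side of the tongs from the tray
- camera_focus (a point): point on the lens axis, 80 mm in front of the ring light and 140 mm above the bench, where the bush's centre is to be held
Things that resemble listed ones, but are neither listed nor needed, are in the scene too. What is shaped like the tongs but green is not meant.

How it is judged:
By the outcome, as a careful person would: the job done as asked, in the order asked, and still so for the second after the job is handed in, while the arm keeps its last pose, push and grip.
It also fails if it takes over 42 s, if anything falls off the work surface, if the arm or the gripper's body presses on something with over 40 N, if the wrist force passes 120 N, or if a joint passes its speed limit or range.

## Working session

There is one attempt and no reset: what is moved stays moved. The work goes in short steps, Python scripts to look and compute and a shell command to move; the robot and the scene stay as the last step left them, time stands still between calls to the robot, and variables do not carry over. Pictures are saved under pics/ and viewed, at most 10 in all, crops included, and the job is handed in when it is done.

```bash
mkdir -p pics; ls; cat > h.py <<'E'
import numpy as np, cv2
from bench import status, get_image, camera_model, job, models, robot
from scipy.spatial.transform import Rotation as R
def c2w(name, s=None):
    m=camera_model(name)
    if name!="wrist": return np.linalg.inv(np.array(m["world_to_cam"]))
    s=s or status.sense(); T=np.eye(4); T[:3,:3]=R.from_rotvec(s["orientation"]).as_matrix(); T[:3,3]=s["tcp_pos"]
    return T@np.array(m["hand_eye"])
def rays(name, px):
    m=camera_model(name); K=np.array(m["K"]); k1=m["k1"]
    px=np.atleast_2d(px).astype(float)
    u=cv2.undistortPoints(px.reshape(-1,1,2),K,np.array([k1,0,0,0.])).reshape(-1,2)
    return np.c_[u[:,0],-u[:,1],-np.ones(len(u))]
def at_z(name, px, z, T=None):
    T=c2w(name) if T is None else T
    d=rays(name,px)@T[:3,:3].T; o=T[:3,3]
    return o+d*((z-o[2])/d[:,2])[:,None]
def cloud(name, depth, T=None):
    T=c2w(name) if T is None else T
    h,w=depth.shape; v,u=np.mgrid[:h,:w]
    r=rays(name,np.c_[u.ravel(),v.ravel()])
    return ((r*depth.reshape(-1,1))@T[:3,:3].T+T[:3,3]).reshape(h,w,3)
def save(n,rgb): cv2.imwrite("pics/"+n+".png",cv2.cvtColor(rgb,cv2.COLOR_RGB2BGR))
E
python3 - <<'E'
from h import *
s=status.sense(); print({k:np.round(v,3).tolist() for k,v in s.items()})
ims=[]
for c in ["scene","side"]:
    rgb,d=get_image(c); np.savez("/tmp/"+c,rgb=rgb,d=d); ims.append(rgb)
    print(c,np.round(c2w(c),2).tolist())
    for q in ["tongs","bush","steel_a","tray","camera","tongs_grip","tongs_jaw"]:
        print(q,[(np.round(r["location"]).tolist(),round(r["score"],2)) for r in models.spot_point(c,q)[:4]])
    save(c+"0",rgb)
E
```

```text
pics
{'time': 0.0, 'joints': [1.091, 0.592, 0.048, 1.61, -0.033, 0.943, -0.034], 'dq': [0.0, -0.001, -0.001, -0.001, 0.001, -0.002, 0.001], 'joint_efforts': [-0.0, -54.869, 1.547, -19.812, 0.009, 0.009, -0.0], 'tcp_pos': [0.273, -0.671, 0.238], 'orientation': [-3.081, -0.604, 0.001], 'force': [0.221, -0.211, 1.12], 'wrist_torque': [-0.001, -0.014, 0.009], 'finger_force': 0.0, 'width': 0.085}
scene [[0.45, -0.75, 0.49, 0.84], [0.9, 0.38, -0.24, -0.2], [-0.0, 0.54, 0.84, 0.8], [0.0, 0.0, 0.0, 1.0]]
tongs [([331.0, 227.0], 0.91), ([367.0, 150.0], 0.56)]
bush [([242.0, 316.0], 0.54)]
steel_a [([210.0, 335.0], 0.84), ([272.0, 299.0], 0.67)]
tray [([245.0, 324.0], 0.94)]
camera []
tongs_grip [([333.0, 231.0], 0.82), ([365.0, 147.0], 0.82)]
tongs_jaw [([349.0, 168.0], 0.89), ([345.0, 262.0], 0.73)]
side [[-0.83, 0.29, -0.48, -0.01], [-0.56, -0.47, 0.68, 0.62], [-0.02, 0.83, 0.55, 0.63], [0.0, 0.0, 0.0, 1.0]]
tongs [([312.0, 237.0], 0.88), ([332.0, 319.0], 0.77)]
bush [([336.0, 180.0], 0.65)]
steel_a [([343.0, 172.0], 0.5), ([323.0, 193.0], 0.44)]
tray [([331.0, 182.0], 0.68)]
camera []
tongs_grip [([313.0, 236.0], 0.92), ([330.0, 315.0], 0.9), ([286.0, 222.0], 0.47)]
tongs_jaw [([332.0, 280.0], 0.66), ([287.0, 218.0], 0.62)]
```

View pics/scene0.png

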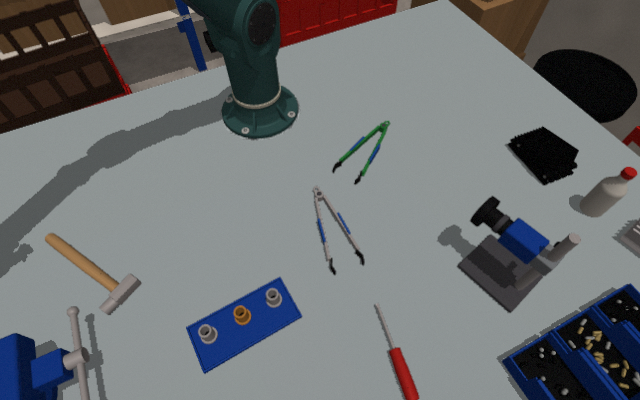

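View pics/side0.png

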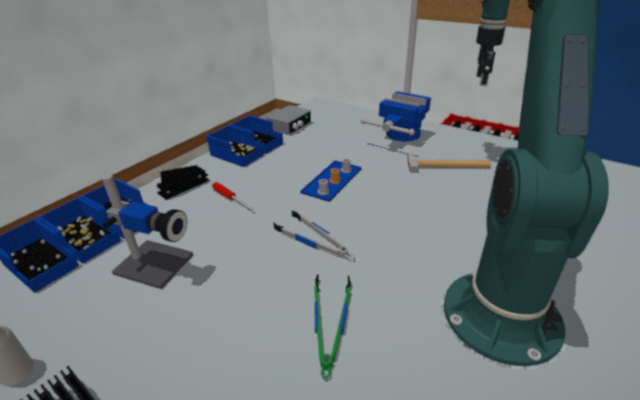

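The scene picture shows the steel tongs: pivot near (317,190), jaws at (333,268) and (362,259). The green look-alike is near (365,147). The bronze bush at (242,316) stands between the steel ones at (208,334) and (273,298). The camera has its ring at (487,213) and its plate around (510,270).

```bash
python3 - <<'E'
from h import *
from scipy.spatial import cKDTree
P={}
for c in ["scene","side"]:
    z=np.load("/tmp/%s.npz"%c); rgb,d=z["rgb"],z["d"]; X=cloud(c,d); P[c]=X
    hsv=cv2.cvtColor(rgb,cv2.COLOR_RGB2HSV)
    ok=(d>0)
    def rep(n,m):
        p=X[m&ok]; 
        if len(p): print(c,n,len(p),"med",np.round(np.median(p,0),4),"min",np.round(p.min(0),3),"max",np.round(p.max(0),3))
    x,y,zz=X[...,0],X[...,1],X[...,2]
    gold=(hsv[...,0]>10)&(hsv[...,0]<28)&(hsv[...,1]>110)&(x>.4)&(x<.9)&(zz>0)&(zz<.06)&(abs(y)<.4)
    rep("gold",gold)
    blue=(hsv[...,0]>105)&(hsv[...,0]<128)&(hsv[...,1]>140)&ok
    n,l,st,ce=cv2.connectedComponentsWithStats(blue.astype(np.uint8))
    for i in range(1,n):
        if st[i,4]>25: rep("blue px%s"%np.round(ce[i]),l==i)
    np.save("/tmp/X%s.npy"%c,X)
px={"pivot":(317,190),"jawL":(333,267),"jawR":(362,259),"grip":(333,231)}
for k,v in px.items(): print(k,np.round(at_z("scene",v,.015)[0],3))
px={"pivot":(352,258),"jawA":(295,214),"jawB":(278,227),"grip":(313,236)}
for k,v in px.items(): print("side",k,np.round(at_z("side",v,.015)[0],3))
X=P["scene"]
for n,uv in {"base":(515,270),"baseL":(460,265),"baseB":(512,308),"baseT":(487,235),"body":(524,240),"lens":(489,215)}.items(): print(n,np.round(X[uv[1],uv[0]],3))
E
```

```text
scene gold 299 med [ 0.5622 -0.2501  0.0251] min [ 0.542 -0.269  0.004] max [0.9   0.371 0.043]
scene blue px[182.   7.] 136 med [-1.2743 -0.0077 -0.3453] min [-1.298 -0.124 -0.391] max [0.031 0.02  0.375]
scene blue px[193.  42.] 524 med [-1.2757 -0.0069 -0.5771] min [-1.745 -0.029 -0.749] max [-1.259  0.021 -0.407]
scene blue px[356. 143.] 26 med [0.2539 0.1838 0.0192] min [ 0.226  0.155 -0.002] max [0.266 0.216 0.023]
scene blue px[374. 153.] 39 med [0.3043 0.2071 0.0189] min [0.286 0.184 0.016] max [0.322 0.232 0.021]
scene blue px[343. 223.] 37 med [0.4577 0.0327 0.0197] min [0.427 0.03  0.016] max [0.487 0.035 0.023]
scene blue px[321. 230.] 56 med [ 0.4493 -0.0225  0.0186] min [ 0.421 -0.029  0.007] max [ 0.48  -0.013  0.023]
scene blue px[523. 241.] 1274 med [0.7076 0.2704 0.162 ] min [0.637 0.254 0.002] max [0.742 0.426 0.167]
scene blue px[243. 325.] 4303 med [ 0.5757 -0.2634  0.0045] min [ 0.504 -0.364 -0.005] max [ 0.622 -0.145  0.014]
scene blue px[586. 355.] 5060 med [0.9214 0.2732 0.038 ] min [ 0.858  0.166 -0.001] max [1.019 0.492 0.081]
scene blue px[ 29. 370.] 3545 
[... 933 characters left out ...]
75 0.153]
side blue px[305. 241.] 107 med [0.4526 0.0373 0.0137] min [0.424 0.035 0.004] max [0.484 0.04  0.022]
side blue px[315. 315.] 43 med [0.2988 0.2149 0.0196] min [0.285 0.187 0.017] max [0.319 0.235 0.022]
side blue px[344. 318.] 65 med [0.2508 0.1895 0.0185] min [0.24  0.158 0.004] max [0.264 0.212 0.022]
pivot [0.342 0.02  0.015]
jawL [ 0.543 -0.038  0.015]
jawR [0.555 0.028 0.015]
grip [0.463 0.003 0.015]
side pivot [0.325 0.03  0.015]
side jawA [ 0.54  -0.035  0.015]
side jawB [0.542 0.033 0.015]
side grip [0.446 0.014 0.015]
base [0.727 0.316 0.011]
baseL [0.663 0.215 0.012]
baseB [0.789 0.251 0.014]
baseT [ 0.627  0.325 -0.   ]
body [0.709 0.273 0.162]
lens [0.634 0.257 0.153]
```

```bash
python3 - <<'E'
from h import *
print("hand_eye",np.round(camera_model("wrist")["hand_eye"],3).tolist(),np.round(camera_model("wrist")["K"],0).tolist(), "TCP tips",robot.tcp_to_tips)
for c in ["scene","side"]:
    z=np.load("/tmp/%s.npz"%c); rgb,d=z["rgb"],z["d"]; X=np.load("/tmp/X%s.npy"%c)
    hsv=cv2.cvtColor(rgb,cv2.COLOR_RGB2HSV); x,y,zz=X[...,0],X[...,1],X[...,2]
    reg=(d>0)&(x>.55)&(x<.83)&(y>.17)&(y<.4)
    m=reg&(zz>.006)&(zz<.02)&(x>.6)
    n,l,st,ce=cv2.connectedComponentsWithStats(m.astype(np.uint8)); i=1+st[1:,4].argmax()
    p=X[l==i]; (cx,cy),wh,a=cv2.minAreaRect(p[:,:2].astype(np.float32)); print(c,"plate",cx,cy,wh,a,len(p),np.median(p[:,2]))
    t=(d>0)&(hsv[...,0]>105)&(hsv[...,0]<128)&(hsv[...,1]>140)&(x>.48)&(x<.65)&(y>-.4)&(y<-.1)
    p=X[t]; print(c,"tray",cv2.minAreaRect(p[:,:2].astype(np.float32)))
    b=(d>0)&(x>.5)&(x<.65)&(y>-.36)&(y<-.14)&(zz>.034)&(zz<.05)
    n,l,st,ce=cv2.connectedComponentsWithStats(b.astype(np.uint8))
    for i in range(1,n):
        if st[i,4]>12:
            q=X[l==i][:,:2]; print(c,"bush top",st[i,4],np.round((q.min(0)+q.max(0))/2,4),np.round(np.median(X[l==i],0),4),np.round(ce[i]))
    # camera body along axis
    b=reg&(zz>.115)&(zz<.17)&(hsv[...,0]>105)&(hsv[...,0]<128)&(hsv[...,1]>140)
    p=X[b]; print(c,"body",len(p),cv2.minAreaRect(p[:,:2].astype(np.float32)))
    w=reg&(zz>.09)&(zz<.19); p=X[w]; print(c,"head min/max",np.round(p.min(0),3),np.round(p.max(0),3)); np.save("/tmp/head%s"%c,p)
    w=reg&(zz>.1)&(zz<.18)&(hsv[...,2]<60); p=X[w]; print("dark",len(p),np.round(np.median(p,0),3),np.round(p.min(0),3),np.round(p.max(0),3))
z=np.load("/tmp/side.npz"); save("camcrop",cv2.resize(z["rgb"][160:300,80:220],None,fx=4,fy=4,interpolation=cv2.INTER_CUBIC))
E
```

```text
hand_eye [[-0.0, 0.946, 0.323, 0.082], [1.0, 0.0, 0.001, -0.001], [0.001, 0.323, -0.946, -0.135], [0.0, 0.0, 0.0, 1.0]] [[282.0, 0.0, 324.0], [0.0, 282.0, 204.0], [0.0, 0.0, 1.0]] TCP tips 0.008
scene plate 0.7120869755744934 0.28593897819519043 (0.13945209980010986, 0.12149803340435028) 14.276625633239746 2957 0.012534691697302813
scene tray ((0.5632116794586182, -0.254770964384079), (0.1046954095363617, 0.21339550614356995), 4.483426094055176)
scene bush top 76 [ 0.5488 -0.1814] [ 0.5505 -0.1832  0.0395] [272. 294.]
scene bush top 91 [ 0.5529 -0.2524] [ 0.5547 -0.2522  0.0399] [240. 311.]
scene bush top 104 [ 0.5585 -0.3267] [ 0.5577 -0.3267  0.0398] [205. 330.]
scene body 1278 ((0.6780797243118286, 0.2751275300979614), (0.12658551335334778, 0.048336900770664215), 16.654178619384766)
scene head min/max [0.609 0.229 0.09 ] [0.775 0.343 0.19 ]
dark 1283 [0.662 0.261 0.151] [0.609 0.229 0.101] [0.775 0.341 0.179]
side plate 0.7109124064445496 0.28832149505615234 (0.14474444091320038, 0.12247198820114136) 14.484430313110352 2144 0.01146349930203111
side tray ((0.5632091164588928, -0.2518983781337738), (0.1005459800362587, 0.21818211674690247), 4.421651363372803)
side bush top 37 [ 0.5564 -0.3255] [ 0.5563 -0.3228  0.0385] [346. 161.]
side bush top 33 [ 0.5531 -0.2503] [ 0.5512 -0.2507  0.0386] [335. 171.]
side bush top 42 [ 0.5481 -0.1815] [ 0.5476 -0.1796  0.0388] [323. 182.]
side body 880 ((0.6842184662818909, 0.28813642263412476), (0.16107556223869324, 0.06651140749454498), 20.234210968017578)
side head min/max [0.6   0.232 0.09 ] [0.768 0.347 0.19 ]
dark 612 [0.619 0.286 0.148] [0.601 0.244 0.124] [0.751 0.346 0.175]
```

View pics/camcrop.png

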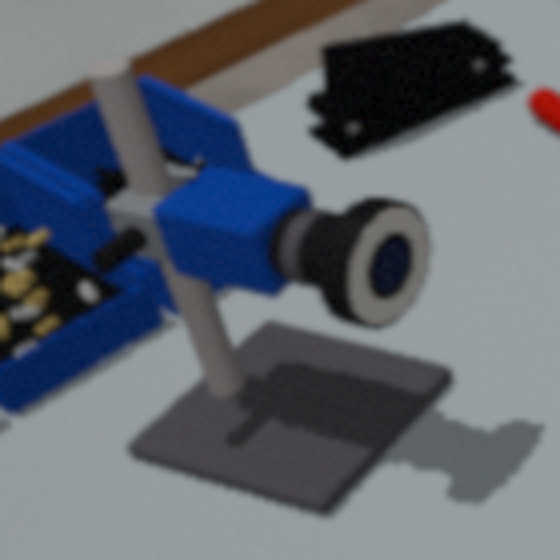

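The camera crop shows the lens with its white ring facing left and towards the base, its plate square to the axis. The plate gives a focus near (0.532, 0.241), heading 14.4°. I'll now move over the tongs.

```bash
python3 -m creep '15 -20 0 0 0;28 -36 0 0 0;28 -36 0 0 0;28 -36 0 0 0;28 -36 0 0 0;28 -36 0 0 0;28 -36 0 0 0;28 -36 0 0 0;28 -36 0 0 0;28 -36 0 0 0'; python3 -m creep '28 -36 0 0 0;28 -36 0 0 0;28 -36 0 0 0;28 -36 0 0 0;28 -36 0 0 0;15 -20 10 0 0;0 0 20 7.3 0;0 0 20 7.3 0;0 0 10 7.3 0;0 0 0 7.3 0'
```

```text
time: 1.8
tcp_pos: [0.3915, -0.2505, 0.2397]
orientation: [3.082, 0.603, 0.002]
force: [1.4, 0.0, -0.2]
width: 0.0855
finger_force: 0.0
time: 2.8
tcp_pos: [0.4582, -0.0084, 0.1781]
orientation: [3.135, -0.2, -0.004]
force: [0.1, 0.2, 0.7]
width: 0.0854
finger_force: 0.0
```

```bash
python3 -m creep '0 0 0 0 0;0 0 0 0 0'; python3 - <<'E'
from h import *
s=status.sense(); rgb,d=get_image("wrist"); T=c2w("wrist",s)
print(s["time"],np.round(s["tcp_pos"],4)); M=R.from_rotvec(s["orientation"]).as_matrix(); print("heading",np.degrees(np.arctan2(M[1,0],M[0,0])),M[:,2])
np.savez("/tmp/w1",rgb=rgb,d=d,T=T); save("w1",rgb)
for q in ["tongs","tongs_grip","tongs_jaw"]:
    for r in models.spot_point("wrist",q)[:3]: print(q,np.round(r["location"]),round(r["score"],2),np.round(at_z("wrist",r["location"],0.01,T)[0],4))
X=cloud("wrist",d,T); hsv=cv2.cvtColor(rgb,cv2.COLOR_RGB2HSV)
b=(hsv[...,0]>100)&(hsv[...,0]<128)&(hsv[...,1]>120)&(d>0)&(X[...,2]>.016)&(X[...,2]<.03)
n,l,st,ce=cv2.connectedComponentsWithStats(b.astype(np.uint8))
for i in range(1,n):
    if st[i,4]>60:
        p=X[l==i]; print(st[i,4],np.round(ce[i]),np.round(np.median(p,0),4),cv2.minAreaRect(p[:,:2].astype(np.float32)))
E
```

```text
time: 3.0
tcp_pos: [0.4595, -0.0083, 0.1796]
orientation: [3.136, -0.188, 0.001]
force: [0.4, 0.6, -0.7]
width: 0.0856
finger_force: 0.0
3.0 [ 0.4595 -0.0083  0.1796]
heading -6.8755215403195935 [ 8.16680846e-04 -9.10351163e-05 -9.99999662e-01]
tongs_grip [618.  60.] 0.44 [ 0.5551 -0.3219  0.01  ]
tongs_jaw [548.  62.] 0.21 [ 0.5599 -0.2473  0.01  ]
198 [287. 195.] [0.4554 0.0339 0.0199] ((0.45393291115760803, 0.03402590751647949), (0.004371614661067724, 0.06147589161992073), 88.40203094482422)
211 [337. 196.] [ 0.4481 -0.0204  0.02  ] ((0.4470624029636383, -0.020345386117696762), (0.0047727301716804504, 0.06009163707494736), 76.52542114257812)
```

View pics/w1.png

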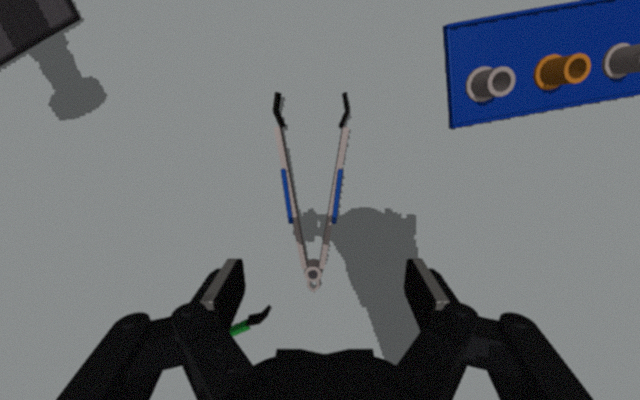

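The wrist picture shows the tongs' pivot at (314,272), blue scales at (287,195) and (337,196), and jaws at the top. The fingers will straddle them. Next I descend around the scales and squeeze partly.

```bash
python3 -m creep '-11 -14 20 0.4 0;0 0 40 0 0;0 0 40 0 0;0 0 30 0 0;0 0 20 0 0;0 0 12 0 0;0 0 0 0 0;0 0 0 0 0' 20; python3 -m creep '0 0 10 0 0;0 0 0 0 0.1;0 0 0 0 0.2;0 0 0 0 0.3;0 0 0 0 0.36;0 0 0 0 0.36;0 0 0 0 0.36;0 0 0 0 0.36'
```

```text
time: 4.0
tcp_pos: [0.4503, 0.0068, 0.0177]
orientation: [-3.135, 0.204, -0.001]
force: [-0.9, -0.4, 0.7]
width: 0.0858
finger_force: 0.0
time: 4.8
tcp_pos: [0.4507, 0.0068, 0.0082]
orientation: [-3.135, 0.204, -0.004]
force: [-0.2, 0.3, 6.6]
width: 0.055
finger_force: 6.7
```

```bash
python3 -m creep '0 0 -2 0 0.36;0 0 -10 0 0.36;0 0 -25 0 0.36;0 0 -30 0 0.36;0 0 -15 0 0.36;0 0 0 0 0.36;0 0 0 0 0.36'; python3 - <<'E'
from h import *
s=status.sense(); rgb,d=get_image("wrist"); T=c2w("wrist",s); M=R.from_rotvec(s["orientation"]).as_matrix()
np.savez("/tmp/w2",rgb=rgb,d=d,T=T); save("w2",rgb)
X=(cloud("wrist",d,T)-s["tcp_pos"])@M   # tool coords
hsv=cv2.cvtColor(rgb,cv2.COLOR_RGB2HSV)
b=(hsv[...,2]<70)&(d>0)&(X[...,0]>.06)&(X[...,0]<.125)&(abs(X[...,1])<.06)&(X[...,2]<.04)
n,l,st,ce=cv2.connectedComponentsWithStats(b.astype(np.uint8))
for i in range(1,n):
    if st[i,4]>40: p=X[l==i]; print("jaw?",st[i,4],np.round(ce[i]),np.round(p.min(0),4),np.round(np.median(p,0),4),np.round(p.max(0),4))
a=(d>0)&(X[...,0]>.03)&(X[...,0]<.125)&(abs(X[...,1])<.06)&(X[...,2]<.03)&(X[...,2]>-.02)
p=X[a]
for x0 in np.arange(.035,.12,.01):
    q=p[(abs(p[:,0]-x0)<.005)]
    if len(q): print(round(x0,3),len(q),"z med",np.round(np.median(q[:,2]),4),"y",np.round(q[:,1].min(),4),np.round(q[:,1].max(),4))
E
```

```text
time: 5.5
tcp_pos: [0.4499, 0.0068, 0.0896]
orientation: [-3.135, 0.204, -0.001]
force: [0.7, 0.1, -0.9]
width: 0.0546
finger_force: 4.3
jaw? 5293 [218. 128.] [ 0.06   -0.0319 -0.077 ] [ 0.0755 -0.0266 -0.0626] [ 0.0943 -0.0222 -0.0405]
jaw? 5243 [430. 128.] [ 0.06    0.0219 -0.0771] [ 0.0755  0.0259 -0.0627] [ 0.0944  0.0313 -0.0405]
0.035 206 z med -0.0167 y -0.0225 0.0222
0.045 22 z med -0.0194 y -0.0227 0.023
```

View pics/w2.png

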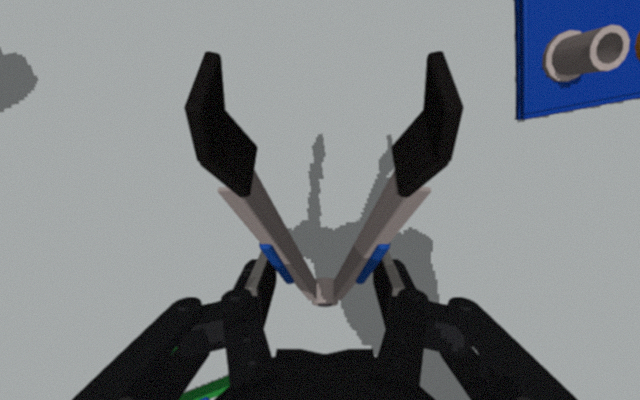

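The tongs hang nose up, with the jaws at (215,120) and (430,120) well above the pads. The diverging scales touch only the pads' front edges, ahead of the centre of mass. I'll set them back down level and regrip further back with more squeeze.

```bash
python3 -m creep '0 0 15 0 0.36;0 0 15 0 0.36;0 0 15 0 0.36;0 0 10 0 0.36;0 0 8 0 0.36;0 0 8 0 0.36;0 0 6 0 0.36;0 0 3 0 0.36;0 0 0 0 0.36'; python3 -m creep '0 0 0 0 0.3;0 0 0 0 0.2;0 0 0 0 0.0;0 0 0 0 0;0 0 -20 0 0;0 0 -50 0 0;0 0 -50 0 0;0 0 -30 0 0;0 0 0 0 0;0 0 0 0 0'
cat > ton.py <<'E'
from h import *
s=status.sense(); rgb,d=get_image("wrist"); T=c2w("wrist",s); M=R.from_rotvec(s["orientation"]).as_matrix()
print(s["time"],np.round(s["tcp_pos"],4),"head",np.degrees(np.arctan2(M[1,0],M[0,0])))
X=cloud("wrist",d,T); hsv=cv2.cvtColor(rgb,cv2.COLOR_RGB2HSV)
b=(hsv[...,0]>100)&(hsv[...,0]<128)&(hsv[...,1]>120)&(d>0)&(X[...,2]>.016)&(X[...,2]<.03)
n,l,st,ce=cv2.connectedComponentsWithStats(b.astype(np.uint8)); c=[]
for i in range(1,n):
    if st[i,4]>60:
        p=X[l==i]; r=cv2.minAreaRect(p[:,:2].astype(np.float32)); c.append(r[0]); print(st[i,4],np.round(np.median(p,0),4),r)
c=np.array(c)
if len(c)==2:
    m=c.mean(0); v=c[0]-c[1]; print("mid",m,"heading",np.degrees(np.arctan2(v[1],v[0]))-90)
    print("tool offset mm",1000*((np.r_[m,0]-s["tcp_pos"])@M))
E
python3 ton.py
```

```text
time: 6.45
tcp_pos: [0.4496, 0.0068, 0.0092]
orientation: [3.135, -0.204, -0.001]
force: [-0.5, 0.6, 0.1]
width: 0.0545
finger_force: 4.4
time: 7.45
tcp_pos: [0.45, 0.0068, 0.1599]
orientation: [-3.135, 0.204, -0.003]
force: [0.3, 0.3, 0.5]
width: 0.0852
finger_force: 0.0
7.45 [0.45   0.0068 0.1599] head -7.437959772743757
244 [0.4583 0.0335 0.02  ] ((0.4562961459159851, 0.033550720661878586), (0.0044521763920784, 0.061156801879405975), 88.66638946533203)
255 [ 0.4504 -0.0208  0.02  ] ((0.4490989148616791, -0.02055634930729866), (0.0047280746512115, 0.06139056757092476), 77.34407806396484)
mid [0.45269753 0.00649719] heading -7.576908454934625
tool offset mm [2.43439240e+00 2.97831443e-02 1.59863231e+02]
```

```bash
python3 -m creep '-8 0 30 0 0;0 0 45 0 0;0 0 40 0 0;0 0 25 0 0;0 0 9 0 0;0 0 0 0 0.15;0 0 0 0 0.3;0 0 0 0 0.4;0 0 0 0 0.46;0 0 0 0 0.46' ; python3 -m creep '0 0 0 0 0.46;0 0 0 0 0.46;0 0 -4 0 0.46;0 0 -10 0 0.46;0 0 -20 0 0.46;0 0 -25 0 0.46;0 0 -15 0 0.46;0 0 0 0 0.46;0 0 0 0 0.46'
cat > jaw.py <<'E'
from h import *
s=status.sense(); rgb,d=get_image("wrist"); T=c2w("wrist",s); M=R.from_rotvec(s["orientation"]).as_matrix()
np.savez("/tmp/w3",rgb=rgb,d=d,T=T); save("w%.0f"%(s["time"]*100),rgb); print(s["tcp_pos"],np.degrees(np.arctan2(M[1,0],M[0,0])))
X=(cloud("wrist",d,T)-s["tcp_pos"])@M
hsv=cv2.cvtColor(rgb,cv2.COLOR_RGB2HSV)
for sg in (1,-1):
    a=(d>0)&(hsv[...,2]<70)&(X[...,0]>.045)&(X[...,0]<.14)&(X[...,1]*sg>0.005)&(X[...,1]*sg<.06)&(X[...,2]<.04)&(X[...,2]>-.09)
    n,l,st,ce=cv2.connectedComponentsWithStats(a.astype(np.uint8))
    if n>1:
        i=1+st[1:,4].argmax(); p=X[l==i]; print(st[i,4],np.round(ce[i]),"min",np.round(p.min(0),4),"med",np.round(np.median(p,0),4),"max",np.round(p.max(0),4))
        for x0 in np.arange(.06,.14,.01):
            q=p[abs(p[:,0]-x0)<.004]
            if len(q)>8: print("  x",round(x0,3),"ztop",np.round(np.percentile(q[:,2],5),4),"y inner/outer",np.round(np.percentile(q[:,1]*sg,[3,97]),4))
E
python3 jaw.py
```

```text
time: 8.5
tcp_pos: [0.4433, 0.0078, 0.0121]
orientation: [-3.134, 0.204, -0.006]
force: [-0.1, 0.3, 8.0]
width: 0.0462
finger_force: 7.4
time: 9.4
tcp_pos: [0.442, 0.0079, 0.0848]
orientation: [-3.135, 0.204, -0.002]
force: [0.4, -0.4, -0.7]
width: 0.0461
finger_force: 5.7
[0.44195338 0.00787983 0.08481225] -7.4328367189361995
1495 [371.  61.] min [ 0.0505  0.0155 -0.0112] med [ 0.1024  0.0192 -0.0085] max [0.1191 0.0241 0.0092]
  x 0.06 ztop -0.0016 y inner/outer [0.0173 0.0179]
  x 0.07 ztop -0.0026 y inner/outer [0.0181 0.0187]
  x 0.08 ztop -0.0034 y inner/outer [0.0189 0.0195]
  x 0.09 ztop -0.0102 y inner/outer [0.0158 0.0209]
  x 0.1 ztop -0.0103 y inner/outer [0.019  0.0238]
  x 0.11 ztop -0.0104 y inner/outer [0.0175 0.0223]
  x 0.12 ztop -0.0105 y inner/outer [0.0164 0.02  ]
1600 [277.  67.] min [ 0.0451 -0.025  -0.0118] med [ 0.101  -0.02   -0.0082] max [ 0.1191 -0.0163  0.0102]
  x 0.06 ztop -0.0045 y inner/outer [0.0177 0.0184]
  x 0.07 ztop -0.0052 y inner/outer [0.0185 0.0193]
  x 0.08 ztop -0.0046 y inner/outer [0.0194 0.0201]
  x 0.09 ztop -0.0101 y inner/outer [0.0166 0.0218]
  x 0.1 ztop -0.0102 y inner/outer [0.0199 0.0246]
  x 0.11 ztop -0.0103 y inner/outer [0.0185 0.0232]
  x 0.12 ztop -0.0105 y inner/outer [0.0172 0.0209]
```

The tongs are level now: jaw centre 102 mm ahead of the TCP, and the jaw tops straight. On to a point above the bush.

```bash
python3 -m creep '0 0 0 -3 0.46;0 0 0 -5.4 0.46;0 0 0 -3 0.46;-1 10 0 0 0.46;-1 20 0 0 0.46;-2 30 0 0 0.46;-2 30 0 0 0.46;-2 30 0 0 0.46;-1 30 0 0 0.46;0 30 0 0 0.46'; python3 -m creep '0 30 0 0 0.46;0 30 0 0 0.46;0 18 0 0 0.46;0 8 0 0 0.46;0 0 0 0 0.46;0 0 0 0 0.46;0 0 0 0 0.46';  python3 jaw.py
cat > bush.py <<'E'
from h import *
z=np.load("/tmp/w3.npz"); rgb,d,T=z["rgb"],z["d"],z["T"]; s=status.sense(); M=R.from_rotvec(s["orientation"]).as_matrix()
W=cloud("wrist",d,T); X=(W-s["tcp_pos"])@M; hsv=cv2.cvtColor(rgb,cv2.COLOR_RGB2HSV)
top=(d>0)&(W[...,2]>.037)&(W[...,2]<.046)&(X[...,0]>.03)
n,l,st,ce=cv2.connectedComponentsWithStats(top.astype(np.uint8))
for i in range(1,n):
    if st[i,4]>60:
        p=X[l==i]; e=cv2.minEnclosingCircle(p[:,:2].astype(np.float32)); w=W[l==i]
        print("top",st[i,4],np.round(ce[i]),"tool",np.round(e,4) if 0 else (np.round(e[0],4),round(e[1],4)),"world",np.round((w.min(0)+w.max(0))/2,4),rgb[l==i].mean(0).round())
E
python3 bush.py; ls pics
```

```text
time: 10.45
tcp_pos: [0.4441, -0.1742, 0.0835]
orientation: [-3.139, -0.105, 0.004]
force: [-0.5, -0.2, -1.9]
width: 0.0462
finger_force: 5.7
time: 11.15
tcp_pos: [0.4511, -0.2564, 0.0841]
orientation: [-3.138, -0.112, 0.001]
force: [-0.3, -0.3, -1.1]
width: 0.0463
finger_force: 5.7
[ 0.45110664 -0.25641232  0.08405804] 4.084854359729933
1334 [372.  54.] min [ 0.0815  0.0153 -0.011 ] med [ 0.104   0.019  -0.0083] max [0.1194 0.0237 0.009 ]
  x 0.08 ztop -0.0005 y inner/outer [0.0188 0.0192]
  x 0.09 ztop -0.0096 y inner/outer [0.0154 0.0205]
  x 0.1 ztop -0.0098 y inner/outer [0.0187 0.0234]
  x 0.11 ztop -0.0098 y inner/outer [0.0173 0.022 ]
  x 0.12 ztop -0.0099 y inner/outer [0.016  0.0197]
1496 [276.  64.] min [ 0.0451 -0.0254 -0.0114] med [ 0.1018 -0.0204 -0.0078] max [ 0.1191 -0.0166  0.0095]
  x 0.06 ztop -0.0035 y inner/outer [0.0181 0.0188]
  x 0.07 ztop -0.0038 y inner/outer [0.019  0.0197]
  x 0.08 ztop -0.0033 y inner/outer [0.0198 0.0205]
  x 0.09 ztop -0.0095 y inner/outer [0.0169 0.0222]
  x 0.1 ztop -0.0097 y inner/outer [0.0204 0.0249]
  x 0.11 ztop -0.0097 y inner/outer [0.019  0.0236]
  x 0.12 ztop -0.0098 y inner/outer [0.0176 0.0212]
top 977 [209.  75.] tool (array([ 0.0998, -0.0682]), 0.0134) world [ 0.5459 -0.1813  0.0398] [157. 147. 145.]
top 882 [331.  75.] tool (array([0.0994, 0.0035]), 0.0131) world [ 0.5505 -0.253   0.0396] [197. 137.  71.]
top 1003 [456.  77.] tool (array([0.0991, 0.0771]), 0.0137) world [ 0.5552 -0.3264  0.0397] [144. 134. 133.]
camcrop.png
scene0.png
side0.png
w1.png
w1115.png
w2.png
w940.png
```

The measured bush lies 2 mm behind and 4 mm to the side of the jaw centre. I'll correct that and descend around it.

```bash
python3 -m creep '-2.4 4.3 0 0 0.46;0 0 0 0 0.46;0 0 10 0 0.46;0 0 10 0 0.46;0 0 6 0 0.46;0 0 0 0 0.46;0 0 0 0 0.46';  python3 jaw.py; python3 bush.py
```

```text
time: 11.9
tcp_pos: [0.4491, -0.2624, 0.0578]
orientation: [-3.139, -0.109, 0.001]
force: [-0.3, -0.2, -1.1]
width: 0.0461
finger_force: 5.7
[ 0.44907937 -0.26239592  0.05780098] 3.9715132079676274
1339 [371.  54.] min [ 0.0806  0.0152 -0.0113] med [ 0.1037  0.019  -0.0079] max [0.1192 0.0238 0.0095]
  x 0.08 ztop -0.0009 y inner/outer [0.0187 0.0192]
  x 0.09 ztop -0.0093 y inner/outer [0.0154 0.0206]
  x 0.1 ztop -0.0095 y inner/outer [0.0185 0.0233]
  x 0.11 ztop -0.0095 y inner/outer [0.0172 0.022 ]
  x 0.12 ztop -0.0094 y inner/outer [0.016  0.0197]
1398 [276.  59.] min [ 0.0638 -0.0253 -0.0105] med [ 0.1028 -0.0205 -0.0078] max [ 0.1189 -0.0166  0.0093]
  x 0.07 ztop -0.0038 y inner/outer [0.0189 0.0197]
  x 0.08 ztop -0.0031 y inner/outer [0.0199 0.0205]
  x 0.09 ztop -0.0094 y inner/outer [0.017  0.0222]
  x 0.1 ztop -0.0095 y inner/outer [0.0204 0.0249]
  x 0.11 ztop -0.0094 y inner/outer [0.0189 0.0234]
  x 0.12 ztop -0.0097 y inner/outer [0.0177 0.0212]
top 1279 [320.  63.] tool (array([ 0.1018, -0.0026]), 0.0131) world [ 0.5506 -0.2528  0.0395] [204. 143.  77.]
top 1424 [177.  65.] tool (array([ 0.1021, -0.0744]), 0.0136) world [ 0.5458 -0.1812  0.0397] [153. 142. 140.]
top 1401 [467.  66.] tool (array([0.1018, 0.0711]), 0.0137) world [ 0.5554 -0.3264  0.0397] [147. 137. 135.]
```

```bash
python3 -m creep '0 -1.8 0 0 0.46;0 0 8 0 0.46;0 0 10 0 0.46;0 0 8 0 0.46;0 0 5 0 0.46;0 0 2 0 0.46;0 0 0 0 0.46;0 0 0 0 0.46'; python3 jaw.py >/dev/null; python3 bush.py; python3 - <<'E'
from h import *
z=np.load("/tmp/w3.npz"); save("close",cv2.resize(z["rgb"][0:160,180:460],None,fx=2.5,fy=2.5))
E
```

```text
time: 12.75
tcp_pos: [0.4492, -0.2609, 0.0253]
orientation: [3.14, 0.109, 0.0]
force: [-0.2, 0.7, -1.2]
width: 0.0466
finger_force: 5.7
top 2127 [322.  51.] tool (array([ 0.1016, -0.0011]), 0.0131) world [ 0.5505 -0.2527  0.0397] [212. 150.  79.]
top 2398 [141.  54.] tool (array([ 0.1014, -0.0728]), 0.0138) world [ 0.5459 -0.1813  0.0398] [153. 142. 140.]
top 2393 [510.  56.] tool (array([0.1009, 0.0726]), 0.0138) world [ 0.5554 -0.3265  0.0398] [148. 138. 136.]
```

View pics/close.png

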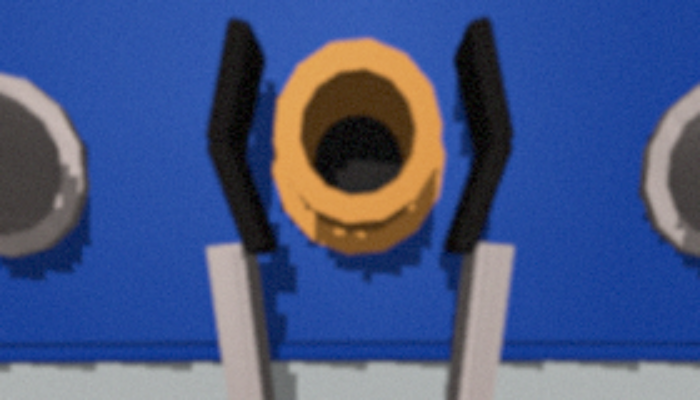

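The picture shows the bronze bush centred between the open jaws, with the steel bushes well clear. Closing now.

```bash
python3 -m creep '0 0 0 0 0.49;0 0 0 0 0.52;0 0 0 0 0.55;0 0 0 0 0.6;0 0 0 0 0.7;0 0 0 0 0.7' 20; python3 -m creep '0 0 0 0 0.8;0 0 0 0 0.8;0 0 0 0 0.8' 40;python3 -m creep '0 0 0 0 0.9;0 0 0 0 0.9;0 0 0 0 0.9' 70; python3 -m creep '0 0 -2 0 0.9;0 0 -5 0 0.9;0 0 -10 0 0.9;0 0 -20 0 0.9;0 0 -30 0 0.9;0 0 -20 0 0.9;0 0 -10 0 0.9;0 0 0 0 0.9;0 0 0 0 0.9' 70; python3 jaw.py; python3 - <<'E'
from h import *
z=np.load("/tmp/w3.npz"); save("held",z["rgb"])
E
```

```text
time: 13.4
tcp_pos: [0.4492, -0.2607, 0.0254]
orientation: [3.14, 0.109, 0.0]
force: [-0.2, 0.3, -0.4]
width: 0.0383
finger_force: 22.4
time: 13.7
tcp_pos: [0.4492, -0.2608, 0.0254]
orientation: [3.14, 0.109, 0.0]
force: [-0.2, 0.2, 0.2]
width: 0.0373
finger_force: 45.6
time: 14.0
tcp_pos: [0.4491, -0.2608, 0.0253]
orientation: [-3.14, -0.109, 0.0]
force: [0.3, 0.8, 1.6]
width: 0.0364
finger_force: 74.5
time: 14.9
tcp_pos: [0.4486, -0.2607, 0.122]
orientation: [-3.139, -0.108, 0.001]
force: [-0.7, 0.2, -1.9]
width: 0.0365
finger_force: 74.2
[ 0.44856889 -0.26070022  0.12202487] 3.9549286398981973
812 [354.  59.] min [ 0.0815  0.0079 -0.0079] med [ 0.1     0.0119 -0.0058] max [0.1193 0.0162 0.0183]
  x 0.09 ztop -0.0069 y inner/outer [0.0088 0.0135]
  x 0.1 ztop -0.007 y inner/outer [0.0123 0.016 ]
  x 0.11 ztop -0.0069 y inner/outer [0.0094 0.0146]
  x 0.12 ztop -0.0072 y inner/outer [0.008  0.0115]
799 [293.  58.] min [ 0.084  -0.0179 -0.0079] med [ 0.1    -0.0136 -0.0057] max [ 0.1189 -0.0098  0.0105]
  x 0.09 ztop -0.0068 y inner/outer [0.0101 0.0152]
  x 0.1 ztop -0.0067 y inner/outer [0.014  0.0176]
  x 0.11 ztop -0.0071 y inner/outer [0.0115 0.0162]
  x 0.12 ztop -0.0068 y inner/outer [0.0098 0.0134]
```

View pics/held.png

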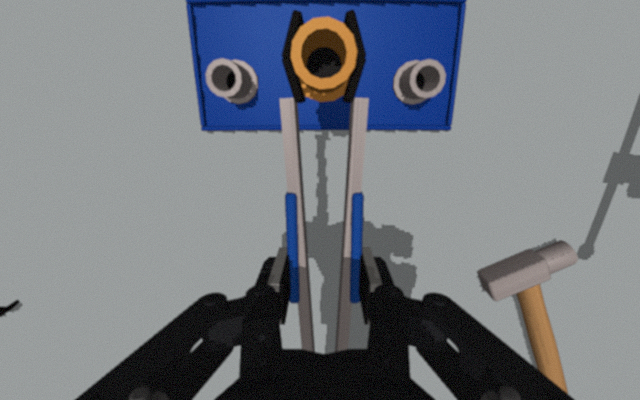

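The bush at (323,55) is held in the jaws, and both steel bushes still stand in the tray. I'll measure the bush's pose in the tool and check the camera pose once more.

```bash
cat > meas.py <<'E'
from h import *
s=status.sense(); rgb,d=get_image("wrist"); T=c2w("wrist",s); M=R.from_rotvec(s["orientation"]).as_matrix()
W=cloud("wrist",d,T); X=(W-s["tcp_pos"])@M; hsv=cv2.cvtColor(rgb,cv2.COLOR_RGB2HSV)
g=(d>0)&(hsv[...,0]>8)&(hsv[...,0]<28)&(hsv[...,1]>90)&(X[...,0]>.08)&(X[...,0]<.13)&(abs(X[...,1])<.025)
p=X[g]; zt=np.percentile(p[:,2],3); t=p[abs(p[:,2]-zt)<.004]
for _ in range(3):
    A=np.c_[t[:,:2],np.ones(len(t))]; k=np.linalg.lstsq(A,t[:,2],rcond=None)[0]; t=t[abs(t[:,2]-A@k)<.0012]
e=cv2.minEnclosingCircle(t[:,:2].astype(np.float32))
top=np.array([*e[0],k[0]*e[0][0]+k[1]*e[0][1]+k[2]]); nz=np.array([-k[0],-k[1],1]); nz/=np.linalg.norm(nz)
print("n",len(t),"top tool",top.round(4),"r",e[1],"tilt deg x,y",np.degrees(np.arctan(k[:2])).round(2))
c=M@(top+nz*.018)+s["tcp_pos"]; ax=M@nz
print("bush centre",c.round(4),"tcp",np.round(s["tcp_pos"],4),"head",np.degrees(np.arctan2(M[1,0],M[0,0])).round(2),"tilt",np.degrees(np.arccos(-ax[2])).round(2),ax.round(3))
h=np.radians(14.35); f=np.array([.5323,.2411,.140])
dl=(f-c)@M; print("shift now in tool axes mm",(dl*1000).round(1))
# tool target for that heading
v=top+nz*.018; cz=np.cos(h); sz=np.sin(h); Mt=np.array([[cz,sz,0],[sz,-cz,0],[0,0,-1]]); tt=f-Mt@v; print("tcp target",tt.round(4), "delta in final-heading axes",(1000*(tt-s["tcp_pos"])@Mt).round(1))
E
python3 meas.py
python3 - <<'E'
from h import *
# ring-front check from stored views: extreme along axis, ring centre
h=np.radians(14.35); ax=np.array([np.cos(h),np.sin(h),0]); n=np.array([-np.sin(h),np.cos(h),0]); f=np.array([.5323,.2411,0])
for c in ["scene","side"]:
    p=np.load("/tmp/head%s.npy"%c)-f; a=p@ax; b=p@n
    q=(a>.07)&(a<.1); print(c,q.sum(),np.percentile(a[q],[2,10,50]).round(4),"lat",np.percentile(b[q],[1,50,99]).round(4),"z",np.percentile(p[q,2],[1,50,99]).round(4))
E
```

```text
n 1812 top tool [ 0.1018 -0.0008 -0.0134] r 0.013001898303627968 tilt deg x,y [ 0.37 -0.13]
bush centre [ 0.5496 -0.2527  0.1168] tcp [ 0.4483 -0.2605  0.1215] head 3.96 tilt 0.47 [-0.008 -0.002 -1.   ]
shift now in tool axes mm [  16.8 -493.8  -22.9]
tcp target [0.434  0.2151 0.1446] delta in final-heading axes [ 104.  -464.3  -23.1]
scene 364 [0.0821 0.0838 0.0921] lat [-0.0337 -0.0191  0.0224] z [0.1206 0.1638 0.1747]
side 712 [0.0784 0.0792 0.0812] lat [-0.028   0.0101  0.0346] z [0.1099 0.1482 0.174 ]
```

```bash
python3 -m creep '0 0 0 -2 0.9;0 0 -6 -3.2 0.9;0 0 -6 -3.2 0.9;4 -10 -6 -2 0.9;8 -20 -5 0 0.9;10 -35 0 0 0.9;10 -35 0 0 0.9;10 -35 0 0 0.9;10 -35 0 0 0.9;10 -35 0 0 0.9' 70; python3 -m creep '10 -35 0 0 0.9;10 -35 0 0 0.9;8 -35 0 0 0.9;6 -35 0 0 0.9;4 -30 0 0 0.9;2 -20 0 0 0.9;0 -10 0 0 0.9;0 0 0 0 0.9;0 0 0 0 0.9;0 0 0 0 0.9' 70; python3 meas.py
```

```text
time: 16.0
tcp_pos: [0.4582, -0.0445, 0.1451]
orientation: [-3.116, -0.395, 0.001]
force: [0.4, -0.7, -1.4]
width: 0.0365
finger_force: 74.1
time: 17.0
tcp_pos: [0.4478, 0.1551, 0.1451]
orientation: [3.116, 0.389, -0.001]
force: [-1.2, -0.4, -2.1]
width: 0.0362
finger_force: 74.1
n 1816 top tool [ 0.1019 -0.0009 -0.0134] r 0.013178576715290546 tilt deg x,y [0.39 0.17]
bush centre [0.5462 0.181  0.1405] tcp [0.4478 0.1551 0.1451] head 14.23 tilt 0.45 [-0.008 -0.    -1.   ]
shift now in tool axes mm [  1.3 -61.7   0.4]
tcp target [0.4339 0.215  0.1446] delta in final-heading axes [  1.4 -61.5   0.5]
```

```bash
python3 -m creep '0 -10 0 0 0.9;1 -20 0 0 0.9;0 -20 0.5 0 0.9;0 -8 0 0 0.9;0 -3.5 0 0 0.9;0 0 0 0 0.9;0 0 0 0 0.9;0 0 0 0 0.9' 70; python3 meas.py; python3 - <<'E'
from h import *
s=status.sense()
h=np.radians(14.35); ax=np.array([np.cos(h),np.sin(h),0]); n=np.array([-np.sin(h),np.cos(h),0]); f=np.array([.5323,.2411,0])
for c in ["wrist","scene","side"]:
    rgb,d=get_image(c); X=cloud(c,d)
    a=(X-f)@ax; b=(X-f)@n; z=X[...,2]; ok=d>0
    q=ok&(a>.06)&(a<.11)&(abs(b)<.05)&(z>.09)&(z<.19)
    if q.sum(): print(c,"ring",q.sum(),np.percentile(a[q],[1,10,50]).round(4),"lat",np.percentile(b[q],[1,99]).round(4),"z",np.percentile(z[q],[1,99]).round(4))
    q=ok&(a>.1)&(a<.28)&(abs(b)<.08)&(z>.007)&(z<.017)
    if q.sum()>300: p=X[q]; print(c,"plate",cv2.minAreaRect(p[:,:2].astype(np.float32)))
    hsv=cv2.cvtColor(rgb,cv2.COLOR_RGB2HSV)
    g=ok&(hsv[...,0]>8)&(hsv[...,0]<28)&(hsv[...,1]>90)&(abs(a)<.03)&(abs(b)<.03)&(z>.1)&(z<.18)
    if g.sum(): print(c,"bush",g.sum(),"a",np.percentile(a[g],[2,98]).round(4),"b",np.percentile(b[g],[2,98]).round(4),"z",np.percentile(z[g],[2,98]).round(4))
    if c=="wrist": np.savez("/tmp/w5",rgb=rgb)
    if c=="side": side=rgb
    if c=="scene": sc=rgb
crop=lambda im,x,y:cv2.resize(im[y:y+190,x:x+260],None,fx=1.5,fy=1.5)
w=np.load("/tmp/w5.npz")["rgb"]
save("final",np.vstack([np.hstack([crop(side,80,130),crop(sc,360,100)]),np.hstack([crop(w,200,0),crop(sc,150,210)])]))
E
```

```text
time: 17.85
tcp_pos: [0.4337, 0.2155, 0.1447]
orientation: [3.117, 0.39, -0.0]
force: [-0.5, -0.2, -3.2]
width: 0.0366
finger_force: 74.1
n 1827 top tool [ 0.1019 -0.001  -0.0134] r 0.013135157525539398 tilt deg x,y [0.64 0.04]
bush centre [0.532  0.2416 0.1402] tcp [0.4337 0.2155 0.1447] head 14.27 tilt 0.66 [-0.011 -0.003 -1.   ]
shift now in tool axes mm [0.2 0.5 0.2]
tcp target [0.434  0.2149 0.1445] delta in final-heading axes [0.2 0.7 0.2]
wrist bush 3920 a [-0.0148  0.0121] b [-0.0121  0.0135] z [0.1253 0.1593]
scene ring 469 [0.082  0.0846 0.0948] lat [-0.0338  0.0213] z [0.1212 0.1743]
scene plate ((0.7117948532104492, 0.2860558032989502), (0.13941729068756104, 0.12169132381677628), 14.021992683410645)
scene bush 197 a [-0.0094  0.0194] b [-0.0173  0.0103] z [0.124  0.1591]
side ring 712 [0.0781 0.0792 0.0813] lat [-0.0286  0.0347] z [0.1104 0.174 ]
side plate ((0.7109047174453735, 0.288077712059021), (0.14329800009727478, 0.123915895819664), 14.823519706726074)
side bush 188 a [-0.0108  0.0115] b [-0.0118  0.0183] z [0.1251 0.1592]
```

View pics/final.png

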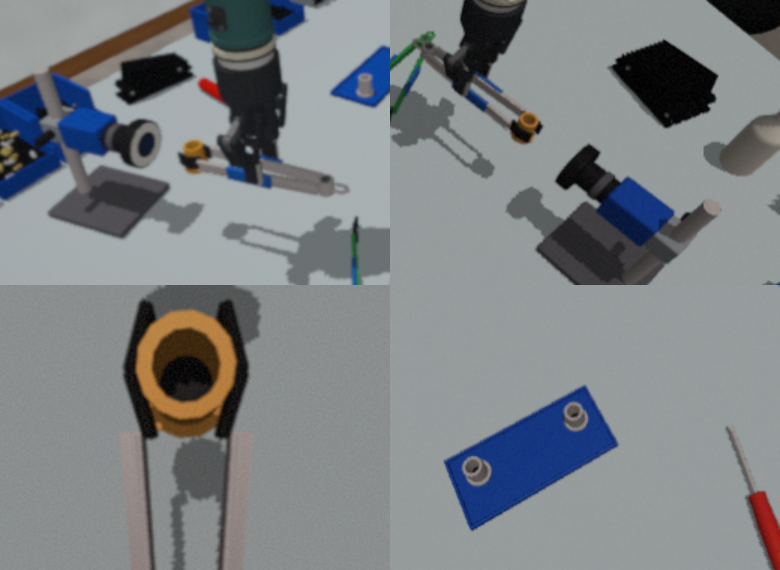

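The montage shows the bush upright in the jaws in front of the lens, with the tongs aimed at the ring. Both steel bushes stand in the tray. The measured error is under 1 mm, so I'm handing it in.

```bash
python3 -m creep '0 0.5 0 0 0.9;0 0 0 0 0.9;0 0 0 0 0.9;0 0 0 0 0.9' 70; python3 -c "
from bench import job; print(job.close_job())"
```

```text
time: 18.45
tcp_pos: [0.4337, 0.2161, 0.1448]
orientation: [-3.117, -0.393, 0.0]
force: [-0.4, -0.9, -2.0]
width: 0.0368
finger_force: 74.1
the job is handed in; nothing more can be done
None
```

The job is handed in at 18.45 s: the tongs hold the bronze bush upright (tilt about 0.7°) in front of the inspection camera, about 1 mm from the focus point as I measured it, with both steel bushes still standing in the tray; my first grip tilted the tongs, so I set them down and regripped them before going to the bush.

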